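# Push a block home in a holding jig and snap its toggle clamp shut

### The arm

A 6-joint arm with a two-finger parallel gripper is mounted at the origin on the work surface; the furniture and walls round the work are solid. World frame = base frame: x ahead of the robot, y to its left, z up, the work surface at z = 0. Lengths are in m, angles in rad, forces in N, time in s.
With the tool pointing down it reaches from about 0.35 to 1 m from the base axis. Payload 7.1 kg.
Tool frame: the origin (TCP) lies between the finger pads; the fingertips stand 22 mm ahead of it and the grasp point (between the pads) lies 3 mm ahead of it; x points along the fingers, y is the direction in which the jaws open and shut, and the axes are right-handed (so a half turn about x gives the same grasp; the last joint's range is limited). The gripper opens to 85 mm and grips with 20 to 120 N. Pads are 22 mm wide; open, the fingers measure 114 mm over their backs; the gripper's body (76 mm by 85 mm) begins 54 mm behind the grasp point. The pads swing forward as they close: fully open they stand 13 mm farther back than shut.
Start: joints at [-1.346, 0.423, 1.63, -0, 1.089, -0.019], TCP at [0.151, -0.606, 0.253] pointing down, gripper open.
Joint ranges: [-3, 3], [-0.9, 2.11], [0.09, 2.58], [-1.31, 4.45], [0.11, 2.69], [-2.54, 2.54]. Speed limits (rad/s): [2.39, 2.39, 3.01, 3.14, 3.14, 3.14].

### API

Orientations are given as a rotation vector (axis times angle).
In Python, from rig import manip gives the robot as it stands. The module is installed in compiled form; this text tells all that it offers. Calls block until the motion is done:
- manip.move_to(position, orientation): joint-space move of the TCP to a pose.
- manip.servo_line(position, orientation=None, rate=0.15): straight line of the TCP; orientation=None keeps the orientation; rate is the mean speed in m/s.
- manip.set_joints(angles): joint-space move.
- manip.command_gripper(opening, f_grip=None): finger opening in m; f_grip is the grip in N (None keeps the last); returns when the fingers have stopped.
- manip.hold(seconds).
- manip.solve_ik(position, orientation): joint angles nearest the present ones, or None.
- manip.camera(name): name is "side" or "top"; returns a dict with "image" (400x640x3 uint8, red, green, blue), "fx", "fy", "cx", "cy" (pixels), "cam_to_world" (4x4, takes a point from camera to world coordinates). Camera axes: x right, y down, z forward; pixel columns grow to the right and rows downward; lengths in m; the calibration is good to about 2 mm. A picture is of the moment at which its call begins. There is no depth.
A pose or a line that the arm cannot do raises manip.IKError and nothing moves.
- manip.sign_off(): hands the job in, once; it reports no verdict.
Readings, each from a call of its own:
- manip.get_time(): time.
- manip.get_joint_positions(): joint angles.
- manip.get_joint_vel(): joint speeds.
- manip.get_tau(): joint torques, N m.
- manip.get_position(): TCP position.
- manip.get_ee_rot(): TCP orientation.
- manip.get_contact_force(): force on the tool from outside, world axes, zero at the start.
- manip.get_torque(): the same for the moment, N m.
- manip.get_width(): finger opening in m.
Only numpy, scipy, OpenCV 4.12 (cv2) and the standard library are available. Lean on these libraries where they do the work, as an engineer would, in place of code of your own. Each camera call takes 0.05 s, during which the arm holds its last target.

### The job

Clamp the walnut block that lies in the channel of the wooden jig: push it along the channel with the fingertips until it rests against the end stop, and only then push the clamp's lever over its dead point until it snaps into lock with the rubber foot pressing on the block. Only push: do not lift the block, leave the other pieces on the bench where they lie, and finish with the hand clear.

Things in the scene. Friction and masses are not known exactly. Their poses are not given: they have to be found in the camera images.
- jig: Holding jig, fixed: flat wooden board 300 x 170 x 15 mm (x -150 to 150, y -120 to +50 mm). Origin: on the bench top under the channel. x runs along the channel, open end to stop and clamp, y across, z up. Two paler rails 14 mm wide with tops at z = 23 mm run from x = -145 to +20 mm and leave a channel 27 mm wide at y = 0.
- stop_face (a point): Foot of the end stop's face, on the board's top, at x = +20, y = 0, z = 15 mm of the jig. The stop is a wooden bar 18 mm high across the channel. Behind it, at x = 52 to 132 mm, a steel hold-down toggle clamp is screwed down: bracket 26 mm wide (its flange 51 mm), up to 76 mm above the bench.
- workpiece: Sawn walnut block, 23 wide x 58 long x 25 mm high, loose, about 80 g, lying lengthwise in the channel on the board, short of the stop; top 17 mm above the rails, 40 mm above the bench. Origin: centre of its underside. Its y is its long axis, along the jig's x (either way round). Home = its end touches the stop: origin at x = -9 mm of the jig.
- clamp_lever (a joint): Lever angle, rad. 0 = open: lever leans 60 deg from upright, away from the block (to the jig's +x), arm raised. Grows as the lever is pushed up and over towards the block: 1.05 = upright, dead point; 1.20 = locked at its end, 9 deg past upright. Swings freely (under 1 N at its end) to 0.8, where the foot meets a block that is home; then the foot's spring pushes it back (2 to 4 N) up to the dead point, and past it snaps it on into lock.
- lever_pivot (a point): Pivot of the lever, at x = +112, y = 0, z = 68 mm of the jig. The lever swings about the jig's y axis in the plane y = 0.
- lever_end (a point): Centre of the ball end of the lever's black grip, 95 mm from lever_pivot along the lever; the grip is a round bar of 10 mm radius, from 37 to 105 mm from the pivot.
- clamp_foot: Round rubber foot of the clamp's arm, 18 mm across, sprung. Its frame lies at the arm's pivot (x = +67, z = 59 mm of the jig) and turns with the arm; the foot is about 80 mm from it. Locked, it presses about 4 N on the top of a block that is home. Open, arm and foot are raised: beyond x = +5 mm of the jig, up to 150 mm above the bench.
- spare_block: Bystander: loose spare wood block, 27 x 50 x 25 mm, on the jig's board, on the -y side of the channel. Origin: centre of the underside.
- spare_block_2: Bystander: loose spare wood block, 29 x 52 x 24 mm, on the jig's board, on the -y side of the channel. Origin: centre of the underside.
- gouge: Bystander: carving gouge, 230 mm long, 29 mm high, lying in front of the robot to the right. Origin: centre of the underside.
- pencil: Bystander: pencil, 177 mm long, lying at the right, between gouge and jig. Origin: centre of the underside.
- handle_blank: Bystander: turned palm handle standing on the bench, 51 mm across, 85 mm high, in front of the robot, this side of the jig. Origin: centre of the underside.
- gauge: Bystander: wooden marking gauge, 200 mm long, 56 mm high, lying in front of the robot. Origin: centre of the underside.
- bevel: Bystander: sliding bevel, 125 mm long, 20 mm high, lying to the left of the clamp. Origin: centre of the underside.
Things that resemble listed ones, but are neither listed nor needed, are in the scene too. What is shaped like the workpiece but blue is not meant.

How it is judged:
By the outcome, as a careful person would: the job done as asked, in the order asked, and still so for the second after the job is handed in, with the robot touching nothing.
It also fails if it takes over 51 s, if anything falls off the work surface, if the arm or the gripper's body presses on something with over 40 N, if the wrist force passes 120 N, or if a joint passes its speed limit or range.

## Working session

There is one attempt and no reset: what is moved stays moved. The work goes in short steps, each a Python script; the robot and the scene stay as the last script left them, time stands still between calls to the robot, and variables do not carry over. Pictures are saved under pics/ and viewed, and the job is handed in when it is done.

```bash
mkdir -p pics
python3 - <<'E'
from rig import manip
import cv2,json,numpy as np
for n in("side","top"):
    c=manip.camera(n); cv2.imwrite(f"pics/{n}0.png",c["image"][:,:,::-1])
    print(n,c["fx"],c["fy"],c["cx"],c["cy"],np.round(c["cam_to_world"],4).tolist())
print(manip.get_time(),manip.get_ee_rot(),manip.get_width())
E
```

```text
side 415.9580036648791 415.9580036648791 320.05875693453675 199.34369209427416 [[-0.9956, -0.072, 0.0594, 0.4514], [-0.0923, 0.6672, -0.7392, 0.6593], [0.0136, -0.7414, -0.6709, 0.7605], [0.0, 0.0, 0.0, 1.0]]
top 495.0517043269678 495.0517043269678 321.594630391254 195.53586127979585 [[-0.0211, -0.994, 0.1076, 0.3603], [-0.9998, 0.0215, 0.0021, -0.0935], [-0.0044, -0.1075, -0.9942, 1.4369], [0.0, 0.0, 0.0, 1.0]]
0.1 [ 2.09235248  0.25785126 -2.09268797] 0.08538350455153249
```

View pics/side0.png

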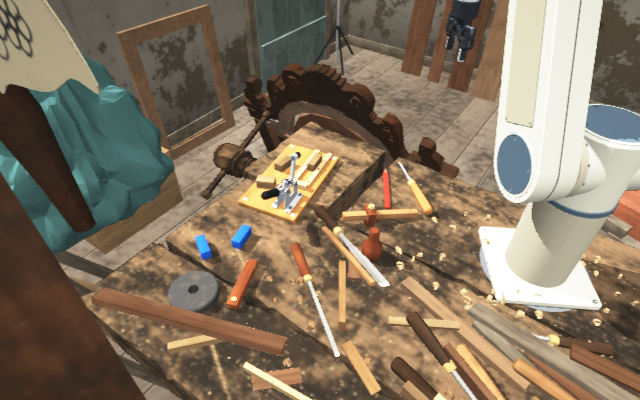

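View pics/top0.png

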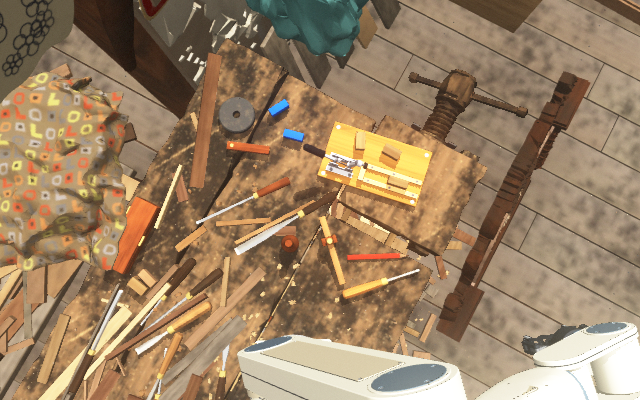

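The jig is at about (375,165) in the top view and (290,180) in the side view. I'll zoom in on both.

Run:
```python
import cv2
a=cv2.imread("pics/top0.png")[110:220,300:445]; cv2.imwrite("pics/topz.png",cv2.resize(a,None,fx=5.4,fy=5.4,interpolation=cv2.INTER_CUBIC))
a=cv2.imread("pics/side0.png")[120:225,225:350]; cv2.imwrite("pics/sidez.png",cv2.resize(a,None,fx=5.6,fy=5.6,interpolation=cv2.INTER_CUBIC))
```

```text
(no output)
```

View pics/topz.png

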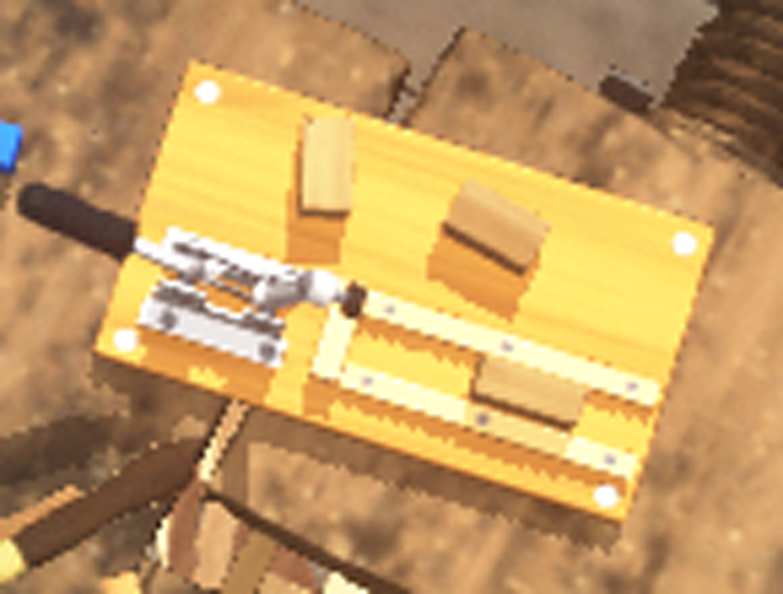

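View pics/sidez.png

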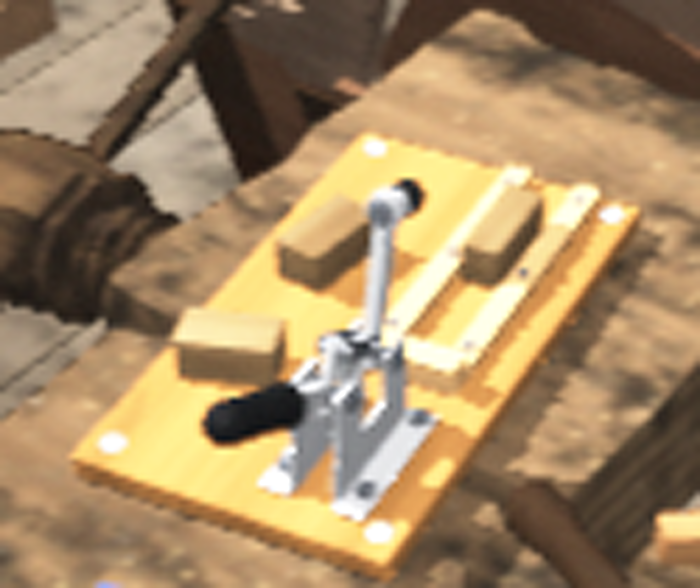

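```bash
cat > h.py <<'E'
import numpy as np, cv2
from scipy.optimize import least_squares
CAM={}
def load(cams): CAM.update(cams)
def ray(c,p):
    d=np.array([(p[0]-c["cx"])/c["fx"],(p[1]-c["cy"])/c["fy"],1.]);T=np.array(c["cam_to_world"]);return T[:3,3],T[:3,:3]@d
def onplane(c,p,z):
    o,d=ray(c,p);return o+d*(z-o[2])/d[2]
def tri(c1,p1,c2,p2):
    o1,d1=ray(c1,p1);o2,d2=ray(c2,p2);s=np.linalg.lstsq(np.stack([d1,-d2],1),o2-o1,rcond=None)[0]
    a,b=o1+s[0]*d1,o2+s[1]*d2;return (a+b)/2,np.linalg.norm(a-b)
def proj(c,P):
    T=np.array(c["cam_to_world"]);q=T[:3,:3].T@(np.asarray(P)-T[:3,3]);return q[:2]/q[2]*[c["fx"],c["fy"]]+[c["cx"],c["cy"]]
def fitxy(src,dst):
    # rigid 2D
    a,b=src-src.mean(0),dst-dst.mean(0);t=np.arctan2((a[:,0]*b[:,1]-a[:,1]*b[:,0]).sum(),(a*b).sum())
    R=np.array([[np.cos(t),-np.sin(t)],[np.sin(t),np.cos(t)]]);return t,dst.mean(0)-R@src.mean(0),R
E
python3 - <<'E'
from rig import manip
from h import *
t,s=manip.camera("top"),manip.camera("side")
def discs(im,x0,y0,x1,y1):
    g=im[y0:y1,x0:x1].astype(int); hsv=cv2.cvtColor(im,cv2.COLOR_RGB2HSV)[y0:y1,x0:x1]
    m=((hsv[...,1]<70)&(hsv[...,2]>215)).astype(np.uint8)
    n,l,st,c=cv2.connectedComponentsWithStats(m)
    return [(int(st[i,4]),(c[i]+[x0,y0]).round(1).tolist()) for i in range(1,n) if st[i,4]>3]
print(discs(t["image"],300,110,445,220));print(discs(s["image"],225,120,350,225))
# corners picked on zoom
z=lambda p,f,o:(np.array(p)+.5)/f-.5+o
ct=[z(p,5.4,[300,110]) for p in[(192,62),(714,228),(625,520),(97,350)]]
J=np.array([[.15,-.12],[-.15,-.12],[-.15,.05],[.15,.05]])
cs=[z(p,5.6,[225,120]) for p in[(75,460),(368,133),(638,207),(388,565)]]
for n,(c,pp) in dict(top=(t,ct),side=(s,cs)).items():
    W=np.array([onplane(c,p,.015)[:2] for p in pp]);th,o,R=fitxy(J,W)
    print(n,"yaw",th,"org",o,"res mm",((W-(J@R.T+o))*1e3).round(1).tolist())
for a,b in zip(ct,cs): print(tri(t,a,s,b))
E
```

```text
[(16, [338.0, 126.5]), (114, [339.3, 157.3]), (15, [426.4, 154.6]), (180, [368.2, 176.7]), (7, [332.6, 162.4]), (20, [327.5, 167.6]), (213, [394.0, 174.0]), (94, [341.1, 171.9]), (9, [342.0, 167.2]), (14, [322.7, 172.5]), (50, [410.6, 194.1]), (5, [337.8, 195.0]), (14, [411.7, 201.5]), (9, [329.7, 208.7]), (17, [363.0, 218.2])]
[(12, [291.5, 146.0]), (234, [305.3, 172.4]), (16, [293.4, 154.5]), (34, [327.0, 156.4]), (11, [334.0, 158.0]), (42, [290.5, 172.1]), (34, [281.9, 184.4]), (7, [285.7, 189.7]), (9, [291.7, 192.7]), (18, [244.7, 198.6]), (59, [295.0, 200.7]), (29, [274.1, 204.1]), (21, [287.0, 210.0]), (17, [292.1, 214.6])]
top yaw 1.234604568034958 org [ 0.57274062 -0.23572203] res mm [[-2.3, -1.2], [-1.2, 2.6], [2.3, 1.1], [1.1, -2.4]]
side yaw 1.2409083361945958 org [ 0.57236739 -0.23304176] res mm [[-2.2, 0.5], [-3.1, 1.3], [3.2, -1.0], [2.1, -0.8]]
(array([ 0.73444294, -0.13509952,  0.00970098]), np.float64(0.00032990483667895984))
(array([ 0.63508294, -0.41460774,  0.01364717]), np.float64(0.0011023843035258933))
(array([ 0.47905891, -0.35983355,  0.01484463]), np.float64(0.0013089965823829559))
(array([ 0.57662799, -0.0800362 ,  0.01070516]), np.float64(0.00030489494471277047))
```

Run:
```python
from rig import manip
from h import *
t,s=manip.camera("top"),manip.camera("side")
dt=[(338.0,126.5),(426.4,154.6),(411.7,201.5),(322.7,172.5)];ds=[(244.7,198.6),(291.5,146.0),(334,158),(292.1,214.6)]
hx,hy=.138,.073
for n,(c,pp) in dict(top=(t,dt),side=(s,ds)).items():
    W=np.array([onplane(c,p,.015)[:2] for p in pp]);
    print("size",np.linalg.norm(W[0]-W[1]),np.linalg.norm(W[3]-W[2]),np.linalg.norm(W[0]-W[3]),np.linalg.norm(W[1]-W[2]))
    J=np.array([[hx,-hy],[-hx,-hy],[-hx,hy],[hx,hy]])+[0,-.035]
    th,o,R=fitxy(J,W);print(n,th,o,((W-(J@R.T+o))*1e3).round(1).tolist())
for a,b in zip(dt,ds): print(tri(t,a,s,b))
th=1.2376;o=np.array([.5726,-.2345]);R=np.array([[np.cos(th),-np.sin(th)],[np.sin(th),np.cos(th)]])
toj=lambda P:(np.r_[R.T@(P[:2]-o),P[2]]*1e3).round(1)
z=lambda p,f,off:(np.array(p)+.5)/f-.5+off
print("block top corners (zoom read), jig mm")
for p in[(487,355),(585,385),(575,425),(473,395)]: print(toj(onplane(t,z(p,5.4,[300,110]),.040)))
for p in[(465,255),(497,190),(543,195),(508,260)]: print(toj(onplane(s,z(p,5.6,[225,120]),.040)))
print("grip end",tri(t,z((35,197),5.4,[300,110]),s,z((222,422),5.6,[225,120])),)
P,_=tri(t,z((35,197),5.4,[300,110]),s,z((222,422),5.6,[225,120]));print(toj(P))
print("ball expected px zoom", (proj(t,np.r_[R@[.194,0]+o,.1155])-[300,110])*5.4,(proj(s,np.r_[R@[.194,0]+o,.1155])-[225,120])*5.6)
```

```text
size 0.2704422138927233 0.2701746052288475 0.1435539471962565 0.1445208251399235
top 1.2321592436026418 [ 0.57123084 -0.23488096] [[-2.2, -2.3], [0.2, 2.7], [1.8, 2.6], [0.2, -3.0]]
size 0.27022248960442896 0.2701269167998061 0.14226017644539965 0.14376908742741515
side 1.2322911953232623 [ 0.57245177 -0.2357379 ] [[-2.7, -2.1], [-0.1, 3.1], [2.0, 2.4], [0.8, -3.4]]
(array([ 0.71694061, -0.14285078,  0.01556372]), np.float64(0.0006070240611169122))
(array([ 0.62788199, -0.39811565,  0.01529782]), np.float64(0.0008659655781172535))
(array([ 0.49198231, -0.34972537,  0.01579151]), np.float64(0.0014962216159305271))
(array([ 0.58212249, -0.09510219,  0.01615014]), np.float64(0.001781798063915717))
block top corners (zoom read), jig mm
[-51.1  -9.8  40. ]
[-104.9  -10.4   40. ]
[-106.    11.6   40. ]
[-50.3  12.8  40. ]
[-41.2  -4.7  40. ]
[-98.8 -13.7  40. ]
[-105.1    9.9   40. ]
[-46.8  16.7  40. ]
grip end (array([ 0.63902155, -0.05147219,  0.11657099]), np.float64(2.087994459303129e-05))
[194.7  -2.9 116.6]
ball expected px zoom [ 32.38093462 201.08708988] [226.78712466 422.61240263]
```

```bash
cat >> h.py <<'E'
from scipy.spatial.transform import Rotation as Ro
TH=1.2322;ORG=np.array([.5718,-.2353]);RJ=np.array([[np.cos(TH),-np.sin(TH)],[np.sin(TH),np.cos(TH)]])
jp=lambda x,y,z:np.r_[RJ@np.array([x,y])+ORG,z]   # jig m -> world
def toj(P): return np.r_[RJ.T@(np.asarray(P)[:2]-ORG),P[2]]
def ori(sgn):
    x=np.array([0,0,-1.]);y=sgn*np.r_[RJ[:,1],0];return Ro.from_matrix(np.stack([x,y,np.cross(x,y)],1)).as_rotvec()
E
python3 - <<'E'
from rig import manip
from h import *
print(manip.get_joint_positions(),Ro.from_rotvec(manip.get_ee_rot()).as_matrix().round(2).tolist(), np.c_[RJ].tolist())
for s in(1,-1):
  for p in[(-.128,0,.12),(-.128,0,.051),(-.03,0,.06),(.25,0,.2),(.235,0,.115),(.11,0,.17)]:
    q=manip.solve_ik(jp(*p),ori(s));print(s,p,None if q is None else np.round(q,2))
E
```

```text
[-1.34599208e+00  4.23379943e-01  1.63014086e+00  4.04844945e-05
  1.08860838e+00 -1.89863595e-02] [[-0.0, 0.24, -0.97], [0.0, -0.97, -0.24], [-1.0, -0.0, -0.0]] [[0.33216344457788255, -0.9432218435162303], [0.9432218435162303, 0.33216344457788255]]
1 (-0.128, 0, 0.12) None
1 (-0.128, 0, 0.051) None
1 (-0.03, 0, 0.06) None
1 (0.25, 0, 0.2) None
1 (0.235, 0, 0.115) None
1 (0.11, 0, 0.17) None
-1 (-0.128, 0, 0.12) [-0.61  0.61  1.68 -0.    0.86 -0.27]
-1 (-0.128, 0, 0.051) [-0.61  0.71  1.69 -0.    0.74 -0.27]
-1 (-0.03, 0, 0.06) [-0.46  0.68  1.73 -0.    0.73 -0.12]
-1 (0.25, 0, 0.2) [-0.02  0.53  1.6  -0.    1.02  0.32]
-1 (0.235, 0, 0.115) [-0.04  0.63  1.65 -0.    0.86  0.3 ]
-1 (0.11, 0, 0.17) [-0.23  0.52  1.69 -0.    0.93  0.11]
```

Run:
```python
from rig import manip
from h import *
o=ori(-1)
manip.command_gripper(0.0,20)
manip.move_to(jp(-.130,0,.15),o)
manip.servo_line(jp(-.130,0,.056),o,rate=.12)
for n in("side","top"):
    c=manip.camera(n);p=proj(c,jp(-.09,0,.05)).astype(int);x,y=max(p[0]-60,0),max(p[1]-50,0)
    cv2.imwrite(f"pics/{n}1.png",cv2.resize(c["image"][y:y+100,x:x+120,::-1],None,fx=5,fy=5,interpolation=cv2.INTER_CUBIC))
print(manip.get_time(),toj(manip.get_position()),manip.get_contact_force(),manip.get_width())
```

```text
3.8 [-0.13020993 -0.00069622  0.05700977] [0.89203356 1.00857477 0.75122489] 0.00019883509887316849
```

View pics/side1.png

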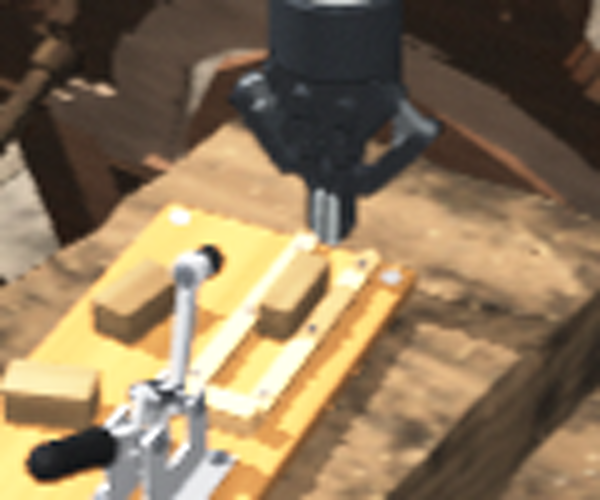

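View pics/top1.png

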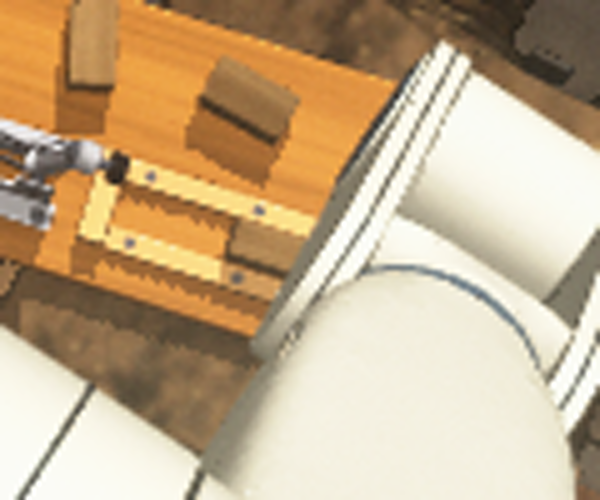

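The fingertips stand directly behind the block (side crop about 325,240) and above the rails. I'll push now, with small steps near the stop.

Run:
```python
from rig import manip
from h import *
o=ori(-1);ax=np.r_[RJ[:,0],0]
manip.servo_line(jp(-.130,0,.051),o,rate=.05);manip.hold(.2)
f0=manip.get_contact_force();print("f0",f0)
manip.servo_line(jp(-.115,0,.051),o,rate=.06)
manip.servo_line(jp(-.060,0,.051),o,rate=.06)
print("mid",(manip.get_contact_force()-f0).round(2),toj(manip.get_position()).round(4))
x=-.060;L=[]
while x<-.036:
    x+=.001;manip.servo_line(jp(x,0,.051),o,rate=.03)
    f=(manip.get_contact_force()-f0);L.append((round(x,3),round(toj(manip.get_position())[0],4),round(float(f@ax),2)))
    if f@ax<-6: break
manip.hold(.2);print(L);print(manip.get_contact_force()-f0,manip.get_time())
for n in("side","top"):
    c=manip.camera(n);p=proj(c,jp(-.02,0,.05)).astype(int);x,y=max(p[0]-60,0),max(p[1]-50,0)
    cv2.imwrite(f"pics/{n}2.png",cv2.resize(c["image"][y:y+100,x:x+120,::-1],None,fx=5,fy=5,interpolation=cv2.INTER_CUBIC))
```

```text
f0 [0.28450388 0.65474747 0.30220559]
mid [-0.91 -0.05 -0.64] [-0.0602  0.      0.0509]
[(-0.059, np.float64(-0.0592), -0.47), (-0.058, np.float64(-0.058), -0.83), (-0.057, np.float64(-0.0569), -0.94), (-0.056, np.float64(-0.0559), -1.12), (-0.055, np.float64(-0.0549), -0.56), (-0.054, np.float64(-0.0539), -0.65), (-0.053, np.float64(-0.0529), -0.56), (-0.052, np.float64(-0.0519), -0.45), (-0.051, np.float64(-0.0509), -1.14), (-0.05, np.float64(-0.05), -0.71), (-0.049, np.float64(-0.0489), -1.45), (-0.048, np.float64(-0.0482), -2.31), (-0.047, np.float64(-0.048), -7.82)]
[-3.45357175 -7.10852668  1.08431505] 9.1667
```

View pics/side2.png

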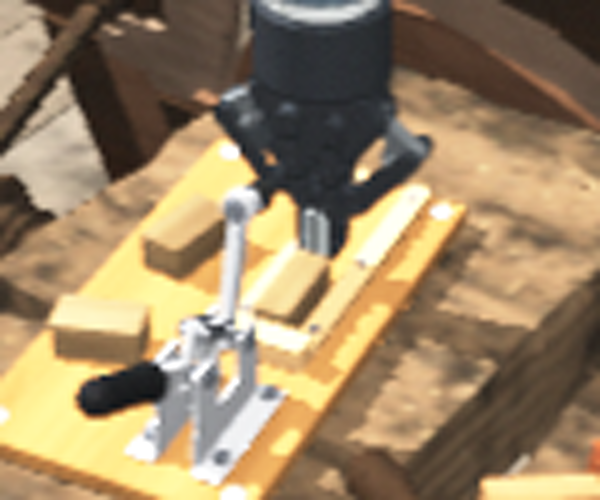

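Contact at x=-48.2 mm against -49 mm expected, with force rising sharply to 7.8 N: the block is at the stop. Next I'll retreat and go round over the clamp to the lever.

```bash
cat > look.py <<'E'
from h import *
def look(manip,k,P=(.05,0,.06),w=60,h=50):
    for n in("side","top"):
        c=manip.camera(n);p=proj(c,jp(*P)).astype(int);x,y=max(p[0]-w,0),max(p[1]-h,0)
        cv2.imwrite(f"pics/{n}{k}.png",cv2.resize(c["image"][y:y+2*h,x:x+2*w,::-1],None,fx=5,fy=5,interpolation=cv2.INTER_CUBIC))
E
python3 - <<'E'
from rig import manip
from h import *; from look import look
o=ori(-1)
manip.servo_line(jp(-.075,0,.051),o,rate=.08)
manip.servo_line(jp(-.085,0,.25),o,rate=.2)
look(manip,3)
manip.servo_line(jp(.255,0,.25),o,rate=.25)
manip.servo_line(jp(.245,0,.122),o,rate=.12)
look(manip,4,(.15,0,.06))
print(manip.get_time(),toj(manip.get_position()),manip.get_contact_force())
E
```

```text
13.8417 [ 0.24525883 -0.00055954  0.12295932] [ 0.7589843  -0.54149473  0.73176266]
```

View pics/side3.png

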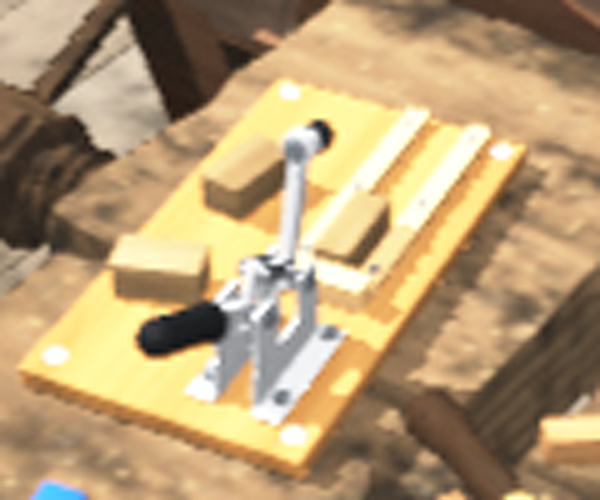

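View pics/top3.png

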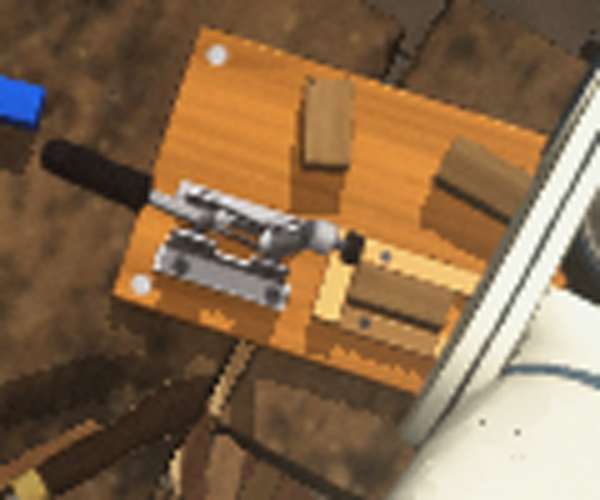

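View pics/side4.png

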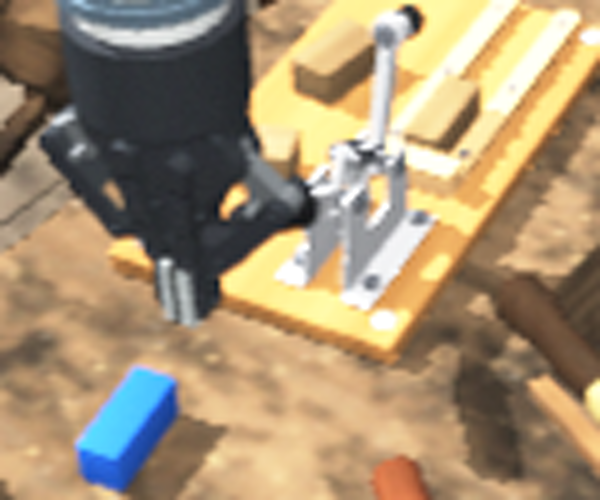

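View pics/top4.png

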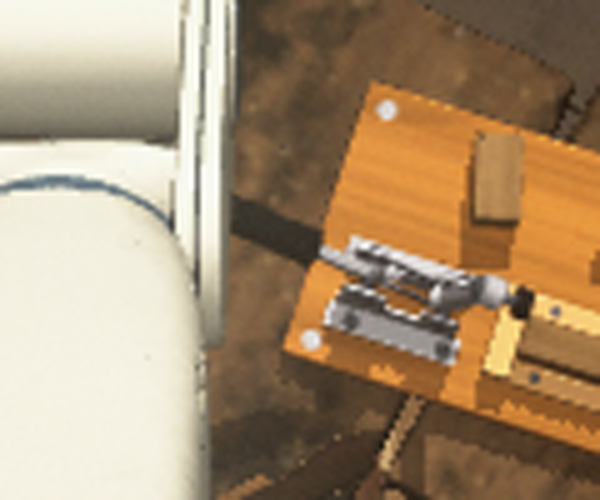

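Fingertips are behind the lever's ball end (side crop 185,310). In the top3 crop the block's left end (about 358,283) is up against the pale stop bar (about 328,290). I'll check that in numbers before the lever goes over, then push.

Run:
```python
from rig import manip
from h import *; from look import look
t,s=manip.camera("top"),manip.camera("side")
def cr(c,P,p): q=proj(c,jp(*P)).astype(int)-[60,50]; return (np.array(p)+.5)/5-.5+q
for p in[(364,262),(349,302)]: print("top",toj(onplane(t,cr(t,(.05,0,.06),p),.040)).round(4))
for p in[(312,243),(356,262)]: print("side",toj(onplane(s,cr(s,(.05,0,.06),p),.040)).round(4))
o=ori(-1);ax=np.r_[RJ[:,0],0];f0=manip.get_contact_force()
def wp(phi): # tool pose so the front face touches the ball centre sphere
    return .112+.095*np.sin(phi)+.021, .068+.095*np.cos(phi)-.013+.022
L=[]
for d in [60,52,45,38,31,24,20,16]:
    x,z=wp(np.radians(d));manip.servo_line(jp(x,0,z),o,rate=.07)
    f=manip.get_contact_force()-f0;L.append((d,round(float(f@ax),1),round(float(f[2]),1)))
print(L,manip.get_time(),toj(manip.get_position()))
look(manip,5,(.08,0,.08))
```

```text
top [ 0.017  -0.0109  0.04  ]
top [0.0181 0.0138 0.04  ]
side [ 0.0186 -0.0123  0.04  ]
side [0.0228 0.0167 0.04  ]
[(60, 0.1, -0.8), (52, -0.4, 0.5), (45, -1.1, -1.0), (38, 0.1, -0.7), (31, 0.7, -0.8), (24, -0.0, -0.0), (20, -0.2, 0.2), (16, -0.2, 0.2)] 16.625 [ 1.58828258e-01 -3.58480798e-05  1.68413918e-01]
```

View pics/side5.png

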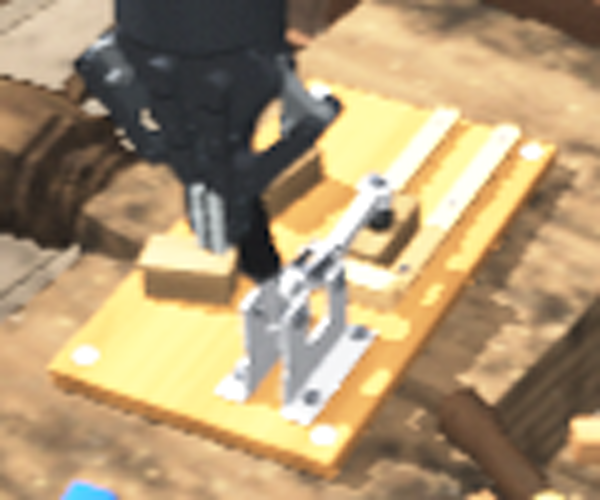

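The block's end measures at x of about 17–23 mm in the two views, so it is at the stop (20). The lever is following (grip at 255,235) and the arm is nearly down. I'll go on over the dead point.

Run:
```python
from rig import manip
from h import *; from look import look
o=ori(-1);ax=np.r_[RJ[:,0],0]
L=[];z=.174;x=.1588
while x>.119:
    x-=.002;z=min(z+.0005,.174);manip.servo_line(jp(x,0,z),o,rate=.04)
    f=manip.get_contact_force();L.append((round(x,4),round(float(f@ax),1),round(float(f[2]),1)))
    if f@ax>14: break
print(L,manip.get_time(),toj(manip.get_position()))
look(manip,6,(.08,0,.08))
```

```text
[(0.1568, 0.4, 0.4), (0.1548, 1.0, 1.3), (0.1528, 1.0, 1.0), (0.1508, 1.5, 2.2), (0.1488, 2.0, 1.6), (0.1468, 2.7, 1.8), (0.1448, 1.0, 1.3), (0.1428, 1.4, 1.4), (0.1408, 0.7, 0.6), (0.1388, 0.7, -0.1), (0.1368, 0.4, 0.8), (0.1348, 0.5, -0.5), (0.1328, -0.7, -1.2), (0.1308, 0.3, 0.5), (0.1288, 0.3, -0.6), (0.1268, 0.0, 0.1), (0.1248, -0.8, -0.2), (0.1228, -0.2, -0.2), (0.1208, -0.6, 0.2), (0.1188, 5.0, -0.0)] 21.775 [ 1.19550894e-01 -1.51765421e-05  1.74009403e-01]
```

View pics/side6.png

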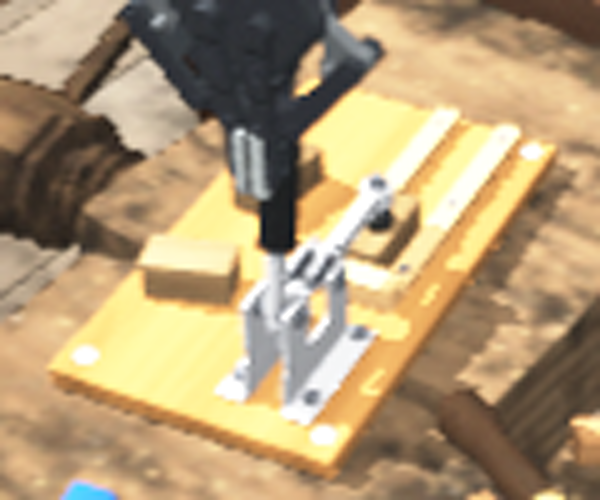

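Force rose to 2.7 N, fell to zero past the dead point, then met a hard stop at x=119 mm (lock predicted about 118–121 mm). I'll back off and check.

Run:
```python
from rig import manip
from h import *; from look import look
o=ori(-1)
manip.servo_line(jp(.17,0,.18),o,rate=.1)
manip.servo_line(jp(.24,0,.30),o,rate=.2)
manip.servo_line(jp(.24,0,.30)+[-.12,.12,0],o,rate=.25)
manip.hold(.3)
look(manip,7,(.05,0,.08))
print(manip.get_time(),manip.get_position(),manip.get_contact_force())
for n in("side","top"):
    c=manip.camera(n);P=(.05,0,.08);q=proj(c,jp(*P)).astype(int)-[60,50]
    f=lambda p:((proj(c,p)-q+.5)*5).round()
    e=lambda a:f(jp(.112-.095*np.sin(a-1.047),0,.068+.095*np.cos(a-1.047)))
    print(n,"lever_end px at 1.05",e(1.05),"1.20",e(1.2))
```

```text
24.6083 [0.53182788 0.11065008 0.29988551] [ 0.6723724  -0.35459715 -1.33431867]
side lever_end px at 1.05 [240. 191.] 1.20 [254. 177.]
top lever_end px at 1.05 [201. 193.] 1.20 [227. 202.]
```

View pics/side7.png

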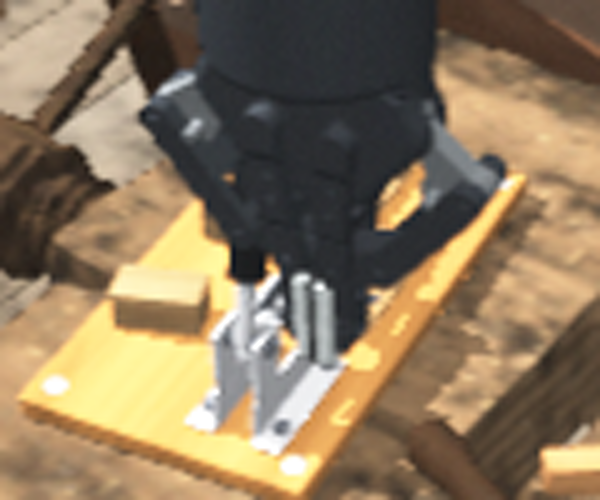

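View pics/top7.png

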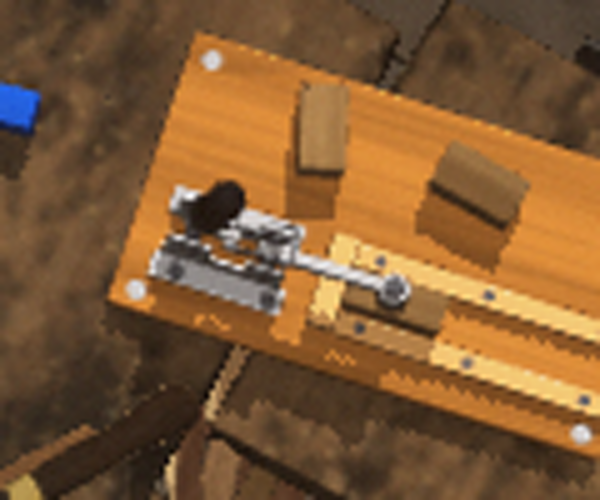

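The top view shows the lever ball at about (228,199), against (227,202) predicted for 1.20. The arm lies over the block, and the spares are in place. I'll move the hand out of the side view for one last look.

Run:
```python
from rig import manip
from h import *; from look import look
p=manip.get_position()
manip.servo_line(p+[-.08,.12,.08],None,rate=.25)
manip.hold(.3);look(manip,8,(.05,0,.08));c=manip.camera("top");cv2.imwrite("pics/topfull.png",c["image"][:,:,::-1]);c=manip.camera("side");cv2.imwrite("pics/sidefull.png",c["image"][:,:,::-1]);print(manip.get_time())
```

```text
26.0167
```

View pics/side8.png

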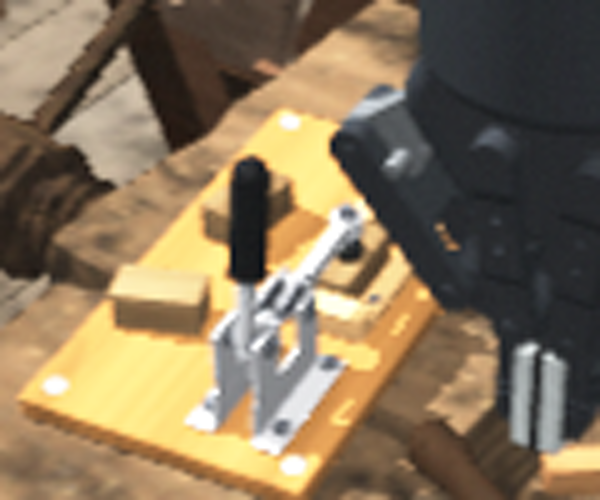

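View pics/sidefull.png

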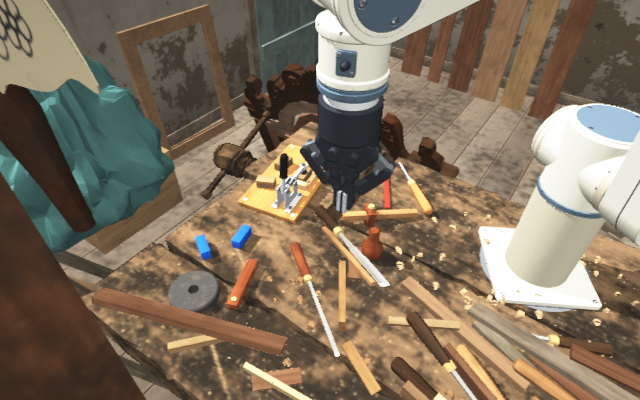

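The side view shows the lever past upright (ball about 250,172; 254,177 predicted for lock). The foot is on the block at (348,248), the block is against the stop, and the hand is clear in the air. I'll hand in now.

Run:
```python
from rig import manip
manip.sign_off()
```

```text
the job is handed in; nothing more can be done
```

The walnut block is home against the end stop and the clamp is locked on it. I handed the job in at about 26 s of the 51 s allowed; the hand-in reports no verdict.

- **Block:** I pushed it about 67 mm along the channel with the closed fingertips until the force jumped to 7.8 N. The hand was then at x = -48.2 mm, against -49 mm expected. After I backed off, the block's end measured 17–18 mm in the top view and 19–23 mm in the side view, with the stop at 20 mm. The 3 mm spread is within what I can read off the pictures.
- **Lever:** I went round behind it and pushed it up and over. The force rose to about 2.7 N, fell to zero past the dead point, then met a hard stop at 119 mm. I expected the lock at about 118–121 mm.
- **Last pictures:** The lever's ball end is within a pixel of where it should be at 1.20 rad in both views. The rubber foot sits on the block and the hand is clear in the air.
- **Other pieces:** The two spare blocks lie where they were, and nothing else looks moved in the last side view. I checked these by eye only.

No check failed.

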